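# Shift the bench gearbox into third

## Robot

A 7-joint arm with a two-finger parallel gripper is mounted at the origin on the work surface. World frame = base frame: x ahead of the robot, y to its left, z up, the work surface at z = 0. Lengths are in m, angles in rad, forces in N, time in s.
With the tool pointing down it reaches from about 0.35 to 0.9 m from the base axis. Payload 8.1 kg.
Tool frame: the origin (TCP) lies at the very end of the fingers, on their centre line; the grasp point (between the pads) lies grip_point_offset behind it (grip_point_offset is the distance from the TCP to the grasp point, in m); z points along the fingers, y is the direction in which the jaws open and shut (so a half turn about z gives the same grasp; the last joint's range is limited). The gripper opens to 92 mm and grips with 3 to 60 N. Pads are 19 mm wide; open, the fingers measure 130 mm over their backs; the gripper's body (75 mm by 190 mm) begins 47 mm behind the grasp point.
Start: joints at [-1.358, 0.434, 0.025, 1.573, -0.012, 1.134, -0.075], TCP at [0.194, 0.594, 0.227] pointing down, gripper open.
Joint ranges: [-2.62, 2.62], [-0.44, 2.09], [-1.27, 1.32], [0.08, 2.57], [-1.32, 4.46], [0.12, 2], [-2.74, 2.74]. Speed limits (rad/s): [2.22, 2.22, 3.01, 3.01, 3.14, 3.14, 3.14].

## Interface

Orientations are given as a rotation vector (axis times angle).
In Python, from cell import * gives the robot as it stands.
- The arm moves only by the tool drive_tool, never from a script. Its argument "increments" is a list of rows, each an object of numbers: "grip": the gripper's target within -1 to 1 (shut at 1, half-way at 0, fully open at -1); "tx", "ty", "tz": the shift along the world's x, y, z normalised to -1 to 1, where 1 is 400 mm; "turn": the turn about the world's z normalised to -1 to 1, where 1 is 60 degrees. In form: [{"grip": .., "tx": .., "ty": .., "tz": .., "turn": ..}, ...]. A call has 1 to 20 rows; each row is the pose to reach, as a shift and turn from the pose measured when the call began; what a row does not reach only later rows make up. A row lasts 1/10 s, in which the tool goes at most 50 mm and 8.59 degrees, less where a joint would pass 70% of its speed; a pose out of reach is approached as far as the arm can. A call with a number of a shift or a turn outside -1 to 1 is refused whole. A call with a gripper value outside its range is refused whole. The fingers move at their own pace and stop on an object; "newtons" is the grip in N (left out, the last holds). Time passes only in rows, so rows that repeat a pose let the fingers close. It gives the time, the measured TCP pose, the force and the opening at its end, in the units of the state.
- observe(): the state, without advancing time (a new reading comes with each control period).
- get_image(name): name is "side" or "top"; returns the picture (400x640x3 uint8, red, green, blue); there is no depth.
- camera_info(name): a dict with "fx", "fy", "cx", "cy" (pixels), "eye" and "rotation" of the camera in the world. Camera axes: x right, y down, z forward; pixel columns grow to the right and rows downward; lengths in m; the calibration is good to about 2 mm. A picture is of the moment at which its call begins. camera_info takes no time and is no camera call.
- sign_off(): hands the job in, once; it reports no verdict.
The state is a dict: "clock": time; "joints": joint angles; "dq": joint speeds; "joint_efforts": joint torques, N m; "position": TCP position; "ee_rot": TCP orientation; "force": force on the tool from outside, world axes, zero at the start; "ft_torque": the same for the moment, N m; "width": opening from 0.0 (shut) to 1.0 (fully open).
Only numpy, scipy, OpenCV 4.12 (cv2) and the standard library are available. Lean on these libraries where they do the work, as an engineer would, in place of code of your own. Each camera call takes 0.05 s, during which the arm holds its last target. There are 200 camera calls.

## Task

Put the gearbox on the bench into third: push its gear lever along the H-shaped gate to the crossover, across to the other side, and then fully forward into the slot marked with three red dots, and leave it there. Only push the lever, with the tips or the outside of the fingers: never take its knob between the fingers. Leave the mug, jar, bottle and screwdriver where they are.

Things in the scene. Friction and masses are not known exactly. Their poses are not given: they have to be found in the camera images.
- gearbox: Four-speed gearbox, bolted down. Green case 200 x 150 mm, 92 mm high; foot plate 230 x 170 mm; shaft stubs reach 155 mm from the middle along +-x, 55 mm up. On top a bright gate plate, 120 x 124 mm, top at 110 mm, with an H-shaped opening. Origin: centre of the underside; +x is forward, +y the left side of the gate, z up.
- third_slot (a point): Point on the plate's top where the stick stands fully home in third: front end of the right-hand slot, 25 mm forward and 20.5 mm right of the gate's centre. Dots on the plate beyond the slot ends number them: one black dot front left, two black rear left, three red front right, four black rear right.
- gate_centre (a point): Centre of the H gate, in the middle of the crossover, on the plate's top, 110 mm above the bench. The lever's pivot lies 90 mm straight below. Two slots along the gearbox's x, 41 mm apart (y = +20.5 and -20.5 mm), each 62 mm long and 14 mm wide, are joined at x = 0 by a crossover 14 mm wide.
- knob (a point): Middle of the gear lever's black knob: round, 35 mm across at its widest, from 10 mm below to 12 mm above this point; it reaches 25 mm below and above, has a red disc on top and tapers below to a steel stick 8 mm thick. This point is 180 mm from the pivot, about 200 mm above the bench. Friction holds the lever wherever it is left; 2 to 3 N at the knob moves it.
- gear_across (a joint): Sideways tilt of the lever about the pivot, rad: 0 upright, positive leans to the gearbox's right (-y); about -0.22 in the left-hand slot, +0.22 in the right-hand slot; stops at -0.24 and +0.24. The gate lets it cross only while gear_fore is within about 0.03 of 0. At the start the lever stands anywhere along the left-hand slot.
- gear_fore (a joint): Fore-and-aft tilt of the lever, rad: 0 at the crossover, positive leans forward (the gearbox's +x); stops at -0.27 and +0.27. The knob lies from the pivot, in gearbox axes, at 180 mm times (sin fore, -sin across cos fore, cos across cos fore).
- mug_mid (a point): Middle of a loose blue mug, 80 mm wide, 90 mm high, beside the gearbox; half-way up. Leave alone.
- jar_mid (a point): Middle of a loose glass jar with yellow cap, 60 mm wide, 85 mm high; half-way up. Leave alone.
- oil_bottle_mid (a point): Middle of a loose white bottle with red cap, 52 mm wide, 125 mm high; half-way up. Leave alone.
- screwdriver: Loose screwdriver lying on the bench left of the gearbox, between it and the mug, about 200 mm long, under 35 mm high; its x axis points from handle to tip. Leave alone.

How it is judged:
By the outcome, as a careful person would: the job done as asked, in the order asked, and still so for the second after the job is handed in, with the robot touching nothing.
It also fails if it takes over 58 s, if anything falls off the work surface, if the arm or the gripper's body presses on something with over 40 N, if the wrist force passes 120 N, or if a joint passes its speed limit or range.

## Working session

There is one attempt and no reset: what is moved stays moved. The work goes in short steps, Python scripts to look and compute and a tool call to move; the robot and the scene stay as the last step left them, time stands still between calls to the robot, and variables do not carry over. Pictures are saved under pics/ and viewed, about 8 in all and at most 12, crops included, and the job is handed in when it is done.

Besides the shell and the picture viewer there is one more tool, called as name(argument=value, ...), one argument or row to a line, values as JSON. drive_tool: Moves the arm, as the interface text tells. Its arguments: {"type":"object","properties":{"increments":{"type":"array","items":{"type":"object","properties":{"grip":{"type":"number"},"tx":{"type":"number"},"ty":{"type":"number"},"tz":{"type":"number"},"turn":{"type":"number"}}}},"newtons":{"type":"number"}},"required":["increments"]}

```bash
mkdir -p pics; python3 - <<'E'
from cell import *
import cv2
s=observe();print({k:s[k] for k in("clock","position","ee_rot","force","width")})
for n in("side","top"):
    print(n,camera_info(n)); cv2.imwrite(f"pics/{n}0.png",get_image(n)[:,:,::-1])
E
```

```text
{'clock': 0.0, 'position': array([0.19398074, 0.59358747, 0.22593951]), 'ee_rot': array([-4.94006983e-01, -3.10240055e+00,  2.48434893e-03]), 'force': array([ 0.04869542,  0.22092027, -0.61474404]), 'width': 1.0012981142197013}
side {'fx': 408.7672902275408, 'fy': 408.7672902275408, 'cx': 316.77000786379494, 'cy': 205.14015753425517, 'eye': array([ 0.34493301, -0.65923196,  0.63230134]), 'rotation': array([-2.12403467,  0.40845105, -0.20540009])}
top {'fx': 467.74280351434106, 'fy': 467.74280351434106, 'cx': 315.9407165010091, 'cy': 193.61391828654766, 'eye': array([0.45708278, 0.0667239 , 1.02189606]), 'rotation': array([-2.14971802,  2.16997903, -0.16931444])}
```

View pics/side0.png

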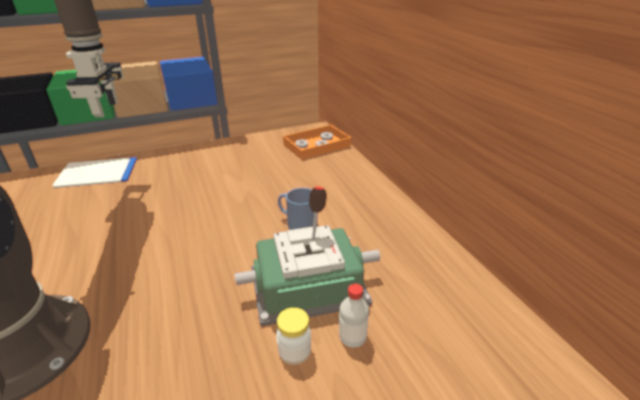

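View pics/top0.png

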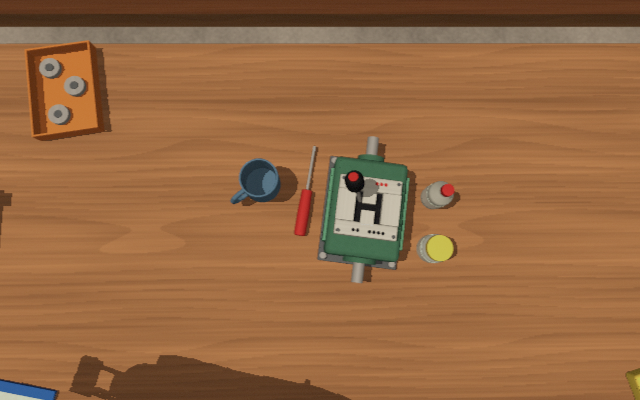

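The side view shows the lever standing up out of the gate, with the red disc at about (320,188). In the top view the gearbox is at (368,208) with forward pointing up the picture. The knob is at (354,178), front left, and the three red dots are at about (382,184). I'll measure the plate, the case and the knob next.

```bash
cat > h.py <<'E'
import numpy as np, cv2
from cell import *
from scipy.spatial.transform import Rotation as R
def ray(n,p):
    c=camera_info(n); d=R.from_rotvec(c["rotation"]).apply([(p[0]-c["cx"])/c["fx"],(p[1]-c["cy"])/c["fy"],1]); return c["eye"],d/np.linalg.norm(d)
def onz(n,p,z):
    e,d=ray(n,p); return e+d*(z-e[2])/d[2]
def tri(a,b):
    (e,d),(f,g)=ray("top",a),ray("side",b); t=np.linalg.lstsq(np.c_[d,-g],f-e,rcond=None)[0]
    p,q=e+d*t[0],f+g*t[1]; return (p+q)/2,np.linalg.norm(p-q)
def proj(n,X):
    c=camera_info(n); v=R.from_rotvec(c["rotation"]).inv().apply(np.asarray(X)-c["eye"]); return np.array([c["cx"]+c["fx"]*v[0]/v[2],c["cy"]+c["fy"]*v[1]/v[2]])
def blobs(im,lo,hi,box,amin=5):
    m=cv2.inRange(cv2.cvtColor(im,cv2.COLOR_RGB2HSV),lo,hi); k=np.zeros_like(m); x0,y0,x1,y1=box; k[y0:y1,x0:x1]=m[y0:y1,x0:x1]
    n,l,s,c=cv2.connectedComponentsWithStats(k); return k,[(c[i].round(1),s[i][4],s[i][:4]) for i in range(1,n) if s[i][4]>=amin]
E
python3 - <<'E'
from h import *
t=cv2.imread("pics/top0.png")[:,:,::-1].copy(); s=cv2.imread("pics/side0.png")[:,:,::-1].copy()
print("red top",[b[:2] for b in blobs(t,(0,150,80),(8,255,255),(340,160,460,210),3)[1]])
print("red side",[b[:2] for b in blobs(s,(0,150,80),(8,255,255),(300,175,350,260),3)[1]])
print("knob dark side",[b for b in blobs(s,(0,0,0),(180,255,60),(300,175,340,225),20)[1]])
print("knob dark top",[b for b in blobs(t,(0,0,0),(180,255,50),(335,160,372,200),20)[1]])
k,b=blobs(t,(0,0,150),(180,60,255),(325,165,408,250),100);print("plate",b)
c=cv2.minAreaRect(cv2.findNonZero(k));P=np.array([onz("top",q,.11)for q in cv2.boxPoints(c)]);print(P.round(4),P.mean(0).round(4),np.linalg.norm(P-np.roll(P,1,0),axis=1))
k,b=blobs(t,(60,80,30),(90,255,255),(315,145,415,270),100);print("case",b)
k=cv2.morphologyEx(k,cv2.MORPH_OPEN,np.ones((3,3)))
c=cv2.minAreaRect(cv2.findNonZero(k));P=np.array([onz("top",q,.092)for q in cv2.boxPoints(c)]);print(P.round(4),P.mean(0).round(4),np.linalg.norm(P-np.roll(P,1,0),axis=1))
cv2.imwrite("pics/crop.png",np.hstack([cv2.resize(t[145:275,310:420,::-1],None,fx=4,fy=4,interpolation=2)[:500],cv2.resize(s[175:275,255:345,::-1],None,fx=4,fy=4,interpolation=2)[:500] if 0 else cv2.resize(s[175:300,250:340,::-1],(360,500),interpolation=2)]))
E
```

```text
red top [(array([352.9, 176.3]), np.int32(84)), (array([376.5, 183.5]), np.int32(4)), (array([381.2, 184. ]), np.int32(4)), (array([385.5, 184.5]), np.int32(4)), (array([447.3, 189.9]), np.int32(140))]
red side [(array([318.5, 187.6]), np.int32(28))]
knob dark side []
knob dark top [(array([355.1, 183.4]), np.int32(243), array([345, 170,  19,  27], dtype=int32))]
plate [(array([368.9, 211.7]), np.int32(2469), array([334, 174,  68,  67], dtype=int32)), (array([369.9, 199. ]), np.int32(101), array([362, 194,  15,  10], dtype=int32))]
[[ 0.5057  0.0161  0.11  ]
 [ 0.6226 -0.0009  0.11  ]
 [ 0.6053 -0.1261  0.11  ]
 [ 0.4886 -0.1069  0.11  ]] [ 0.5555 -0.0544  0.11  ] [0.12414496 0.11812785 0.12636043 0.11819056]
case [(array([363. , 212.2]), np.int32(3754), array([322, 155,  87, 109], dtype=int32))]
[[ 0.4562  0.0408  0.092 ]
 [ 0.6722  0.0152  0.092 ]
 [ 0.6538 -0.1457  0.092 ]
 [ 0.4382 -0.1151  0.092 ]] [ 0.5551 -0.0512  0.092 ] [0.1568854  0.21750854 0.16198224 0.21777072]
```

View pics/crop.png

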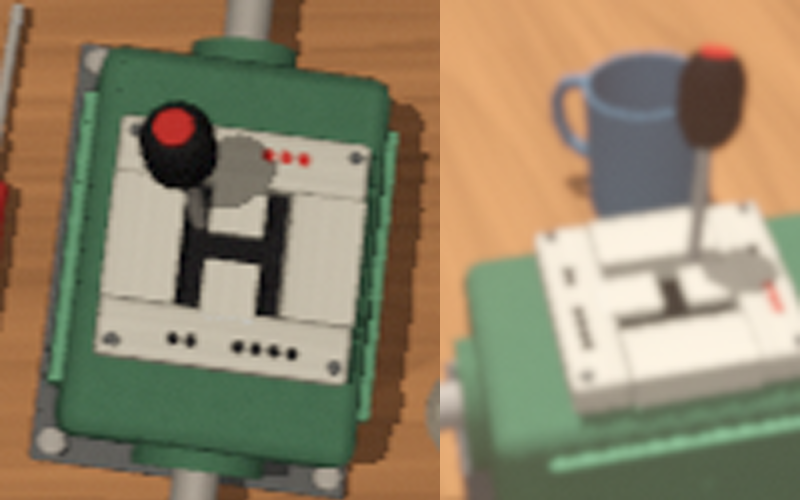

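The crop shows the lever about fully forward in the left slot (first), the H opening clear, and the red dots front right. Next I'll triangulate the knob and refine yaw and centre from the H.

```bash
cat >> h.py <<'E'
def knob(t,s,yaw,C,tb=(335,160,410,250)):
    # red top disc, z known to be tested
    a=max((b for b in blobs(t,(0,150,80),(8,255,255),tb,20)[1]),key=lambda b:b[1])[0]
    r=[b for b in blobs(s,(0,150,80),(8,255,255),(270,165,360,260),8)[1]]
    b=max(r,key=lambda b:b[1])[0]
    X,e=tri(a,b); u=R.from_euler("z",-yaw).apply(X-np.r_[C[:2],.02])
    fore=np.arcsin(u[0]/np.linalg.norm(u)); ac=np.arctan2(-u[1],u[2])
    K=np.r_[C[:2],.02]+R.from_euler("z",yaw).apply(.18*np.array([np.sin(fore),-np.sin(ac)*np.cos(fore),np.cos(ac)*np.cos(fore)]))
    return dict(top=X.round(4),gap=e.round(4),len=np.linalg.norm(u).round(4),fore=fore.round(3),across=ac.round(3),mid=K.round(4))
E
python3 - <<'E'
from h import *
t=cv2.imread("pics/top0.png")[:,:,::-1].copy(); s=cv2.imread("pics/side0.png")[:,:,::-1].copy()
k,b=blobs(t,(0,0,0),(180,255,70),(350,198,384,225),40);print(b)
c=cv2.minAreaRect(cv2.findNonZero(k));P=np.array([onz("top",q,.11)for q in cv2.boxPoints(c)]);print(P.round(4),P.mean(0).round(4))
bl=[onz("top",b[0],.11) for b in blobs(t,(0,0,0),(180,255,90),(348,226,390,238),2)[1]]
rd=[onz("top",b[0],.11) for b in blobs(t,(0,150,80),(8,255,255),(373,180,390,188),2)[1]]
print("dots",np.round(bl,4),np.round(rd,4))
# plate corners, seen in both views: bolts front right / rear right by crop
for a,bb in [((310+355/4,145+157/4),(250+(800-440)/4,175+307/4)),((310+333/4,145+368/4),(250+(588-440)/4,175+377/4)),((310+111/4,145+338/4),(250+(549-440)/4,175+237/4))]: print("bolt",tri(a,bb))
for yaw,C in [(np.radians(-8.3),(.5555,-.0544))]: print(knob(t,s,yaw,C))
E
```

```text
[(array([367.7, 209.5]), np.int32(333), array([354, 198,  28,  26], dtype=int32))]
[[ 0.5283 -0.0246  0.11  ]
 [ 0.5785 -0.0313  0.11  ]
 [ 0.5725 -0.0806  0.11  ]
 [ 0.5224 -0.0735  0.11  ]] [ 0.5504 -0.0525  0.11  ]
dots [[ 0.5117 -0.023   0.11  ]
 [ 0.51   -0.0319  0.11  ]
 [ 0.5071 -0.0545  0.11  ]
 [ 0.5062 -0.0635  0.11  ]
 [ 0.5046 -0.0721  0.11  ]
 [ 0.5037 -0.0813  0.11  ]] [[ 0.6016 -0.0723  0.11  ]
 [ 0.6005 -0.0816  0.11  ]
 [ 0.5994 -0.0901  0.11  ]]
bolt (array([ 0.59917296, -0.11371091,  0.12675447]), np.float64(0.004268291675708308))
bolt (array([ 0.49678782, -0.10257821,  0.10825194]), np.float64(0.002031427712650653))
bolt (array([0.51153569, 0.00596961, 0.1095615 ]), np.float64(0.00031377100396606897))
{'top': array([ 0.5976, -0.015 ,  0.2156]), 'gap': np.float64(0.0007), 'len': np.float64(0.2039), 'fore': np.float64(0.177), 'across': np.float64(-0.226), 'mid': array([ 0.5927, -0.0196,  0.1927])}
```

drive_tool(
  increments=[
    {"grip": 1,"tz": 0.1,"turn": 0.1},
    {"grip": 1,"tz": 0.2,"turn": 0.17},
    {"grip": 1,"tz": 0.27,"turn": 0.17},
    {"grip": 1,"tz": 0.27,"turn": 0.17},
    {"grip": 1,"tx": 0.1,"ty": -0.12,"tz": 0.27,"turn": 0.17},
    {"grip": 1,"tx": 0.2,"ty": -0.22,"tz": 0.27,"turn": 0.17},
    {"grip": 1,"tx": 0.3,"ty": -0.32,"tz": 0.27,"turn": 0.17},
    {"grip": 1,"tx": 0.4,"ty": -0.42,"tz": 0.27,"turn": 0.17},
    {"grip": 1,"tx": 0.5,"ty": -0.52,"tz": 0.27,"turn": 0.17},
    {"grip": 1,"tx": 0.6,"ty": -0.62,"tz": 0.27,"turn": 0.17},
    {"grip": 1,"tx": 0.7,"ty": -0.72,"tz": 0.27,"turn": 0.17},
    {"grip": 1,"tx": 0.8,"ty": -0.82,"tz": 0.27,"turn": 0.17},
    {"grip": 1,"tx": 0.9,"ty": -0.9,"tz": 0.27,"turn": 0.17},
    {"grip": 1,"tx": 1,"ty": -1,"tz": 0.27,"turn": 0.17},
    {"grip": 1,"tx": 1,"ty": -1,"tz": 0.27,"turn": 0.17},
    {"grip": 1,"tx": 1,"ty": -1,"tz": 0.27,"turn": 0.17},
  ],
  newtons=10,
)

```text
invalid input
```

drive_tool(
  increments=[
    {"grip": 1,"tx": 0,"ty": 0,"tz": 0.1,"turn": 0.1},
    {"grip": 1,"tx": 0,"ty": 0,"tz": 0.2,"turn": 0.17},
    {"grip": 1,"tx": 0,"ty": 0,"tz": 0.27,"turn": 0.17},
    {"grip": 1,"tx": 0.1,"ty": -0.1,"tz": 0.27,"turn": 0.17},
  ],
  newtons=10,
)

```text
clock: 0.5
position: [0.2238, 0.5636, 0.3374]
ee_rot: [-0.2, -3.133, -0.01]
force: [1.6, 0.9, -0.6]
width: 0.703
```

drive_tool(
  increments=[
    {"grip": 1,"tx": 0.1,"ty": -0.1,"tz": 0,"turn": 0},
    {"grip": 1,"tx": 0.2,"ty": -0.2,"tz": 0,"turn": 0},
    {"grip": 1,"tx": 0.3,"ty": -0.3,"tz": 0,"turn": 0},
    {"grip": 1,"tx": 0.4,"ty": -0.4,"tz": 0,"turn": 0},
    {"grip": 1,"tx": 0.5,"ty": -0.5,"tz": 0,"turn": 0},
    {"grip": 1,"tx": 0.6,"ty": -0.6,"tz": 0,"turn": 0},
    {"grip": 1,"tx": 0.7,"ty": -0.7,"tz": 0,"turn": 0},
    {"grip": 1,"tx": 0.8,"ty": -0.8,"tz": 0,"turn": 0},
    {"grip": 1,"tx": 0.9,"ty": -0.9,"tz": 0,"turn": 0},
    {"grip": 1,"tx": 1,"ty": -1,"tz": 0,"turn": 0},
    {"grip": 1,"tx": 1,"ty": -1,"tz": 0,"turn": 0},
  ],
)

```text
clock: 1.6
position: [0.6183, 0.1684, 0.3371]
ee_rot: [-0.199, -3.132, -0.01]
force: [0.6, 0.5, 0.9]
width: 0.005
```

drive_tool(
  increments=[
    {"grip": 1,"tx": 0.06,"ty": -0.1,"tz": 0,"turn": -0.01},
    {"grip": 1,"tx": 0.06,"ty": -0.2,"tz": 0,"turn": -0.01},
    {"grip": 1,"tx": 0.06,"ty": -0.3,"tz": 0,"turn": -0.01},
    {"grip": 1,"tx": 0.06,"ty": -0.4,"tz": 0,"turn": -0.01},
    {"grip": 1,"tx": 0.06,"ty": -0.486,"tz": 0,"turn": -0.01},
    {"grip": 1,"tx": 0.06,"ty": -0.486,"tz": -0.1,"turn": -0.01},
    {"grip": 1,"tx": 0.06,"ty": -0.486,"tz": -0.2,"turn": -0.01},
    {"grip": 1,"tx": 0.06,"ty": -0.486,"tz": -0.3,"turn": -0.01},
    {"grip": 1,"tx": 0.06,"ty": -0.486,"tz": -0.385,"turn": -0.01},
    {"grip": 1,"tx": 0.06,"ty": -0.486,"tz": -0.385,"turn": -0.01},
  ],
)

```text
clock: 2.6
position: [0.6389, -0.0256, 0.178]
ee_rot: [-0.215, -3.122, -0.008]
force: [0.4, -0.1, 1.0]
width: 0.004
```

```bash
python3 - <<'E'
from h import *
t=get_image("top");s=get_image("side");o=observe();print(o["position"],o["force"])
cv2.imwrite("pics/c1.png",np.hstack([cv2.resize(t[120:250,310:410,::-1],(400,520)),cv2.resize(s[145:275,260:360,::-1],(400,520))]))
E
```

```text
[ 0.64230229 -0.02602463  0.1834546 ] [ 0.15723332 -0.1643142   0.19608807]
```

View pics/c1.png

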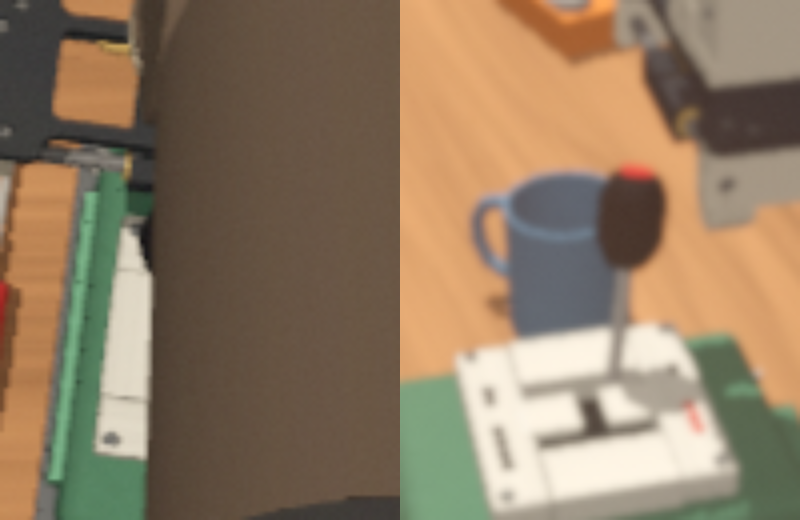

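Only the side view is clear, because the arm hides the top view. The finger tip at crop (725,220) sits just in front of the knob at (632,215), level with its middle. I'll push it rearward and stop short of the crossover.

drive_tool(
  increments=[
    {"grip": 1,"tx": -0.025,"ty": 0.0035,"tz": 0,"turn": 0},
    {"grip": 1,"tx": -0.045,"ty": 0.006,"tz": 0,"turn": 0},
    {"grip": 1,"tx": -0.065,"ty": 0.009,"tz": 0,"turn": 0},
    {"grip": 1,"tx": -0.085,"ty": 0.012,"tz": 0,"turn": 0},
    {"grip": 1,"tx": -0.1,"ty": 0.014,"tz": 0,"turn": 0},
    {"grip": 1,"tx": -0.115,"ty": 0.016,"tz": 0,"turn": 0},
    {"grip": 1,"tx": -0.127,"ty": 0.018,"tz": 0,"turn": 0},
    {"grip": 1,"tx": -0.127,"ty": 0.018,"tz": 0,"turn": 0},
    {"grip": 1,"tx": -0.127,"ty": 0.018,"tz": 0,"turn": 0},
  ],
)

```text
clock: 3.6
position: [0.5912, -0.0189, 0.1833]
ee_rot: [-0.216, -3.13, -0.009]
force: [0.7, -0.1, 0.8]
width: 0.007
```

```bash
cat >> h.py <<'E'
YAW=np.radians(-8.); C=np.array([.5555,-.054,.02])
def one(s,n="side",box=(270,165,360,260),L=.2045):
    b=max(blobs(s,(0,150,80),(8,255,255),box,8)[1],key=lambda b:b[1])[0]
    e,d=ray(n,b); w=e-C; B=w@d; D=np.sqrt(max(B*B-w@w+L*L,0)); out=[]
    for k in(-B-D,-B+D):
        u=R.from_euler("z",-YAW).apply(w+k*d); fore=np.arcsin(u[0]/L); ac=np.arctan2(-u[1],u[2]); out.append((fore.round(3),ac.round(3)))
    o=observe()["position"]; v=R.from_euler("z",-YAW).apply(o-C); return b,out,"tcp gearbox mm",(v*1e3).round(1)
E
python3 - <<'E'
from h import *
print(one(cv2.imread("pics/side0.png")[:,:,::-1].copy()))
s=get_image("side");o=observe();print(o["clock"],o["force"]);print(one(s))
cv2.imwrite("pics/s2.png",s[:,:,::-1])
E
```

```text
(array([318.5, 187.6]), [(np.float64(0.174), np.float64(-0.211)), (np.float64(0.292), np.float64(-0.806))], 'tcp gearbox mm', array([ 30.4,  39.7, 163.3]))
3.65 [0.63164182 0.30410221 0.39483894]
(array([302.2, 188.3]), [(np.float64(0.014), np.float64(-0.21)), (np.float64(0.118), np.float64(-0.872))], 'tcp gearbox mm', array([ 30.5,  39.7, 163.2]))
```

drive_tool(
  increments=[
    {"grip": 1,"tx": -0.0075,"ty": 0.001,"tz": 0,"turn": 0},
    {"grip": 1,"tx": -0.0075,"ty": 0.001,"tz": 0,"turn": 0},
    {"grip": 1,"tx": -0.0075,"ty": 0.001,"tz": 0,"turn": 0},
    {"grip": 1,"tx": 0.03,"ty": -0.004,"tz": 0,"turn": 0},
    {"grip": 1,"tx": 0.057,"ty": -0.008,"tz": 0,"turn": 0},
    {"grip": 1,"tx": 0.057,"ty": -0.008,"tz": 0,"turn": 0},
    {"grip": 1,"tx": 0.065,"ty": 0.07,"tz": 0,"turn": 0},
    {"grip": 1,"tx": 0.078,"ty": 0.1405,"tz": 0,"turn": 0},
    {"grip": 1,"tx": 0.078,"ty": 0.1405,"tz": 0,"turn": 0},
    {"grip": 1,"tx": 0.01,"ty": 0.15,"tz": 0,"turn": 0},
    {"grip": 1,"tx": -0.0545,"ty": 0.159,"tz": 0,"turn": 0},
    {"grip": 1,"tx": -0.0545,"ty": 0.159,"tz": 0,"turn": 0},
    {"grip": 1,"tx": -0.0545,"ty": 0.159,"tz": 0,"turn": 0},
  ],
)

```text
clock: 4.95
position: [0.5691, 0.0444, 0.1834]
ee_rot: [-0.216, -3.129, -0.009]
force: [0.7, 0.7, -0.5]
width: 0.006
```

```bash
python3 - <<'E'
from h import *
t=get_image("top");s=get_image("side");o=observe();print(o["clock"],o["force"],o["position"]);print(one(s))
cv2.imwrite("pics/c3.png",np.hstack([cv2.resize(t[120:250,310:410,::-1],(400,520)),cv2.resize(s[145:275,260:360,::-1],(400,520))]))
try: print(knob(t,s,YAW,C))
except Exception as e: print(e)
E
```

```text
5.05 [ 0.29981762 -0.5032264  -0.71658395] [0.5700755  0.04429507 0.1833495 ]
(array([301.2, 188.9]), [(np.float64(0.001), np.float64(-0.196)), (np.float64(0.109), np.float64(-0.891))], 'tcp gearbox mm', array([  0.8,  99.4, 163.3]))
max() iterable argument is empty
```

View pics/c3.png

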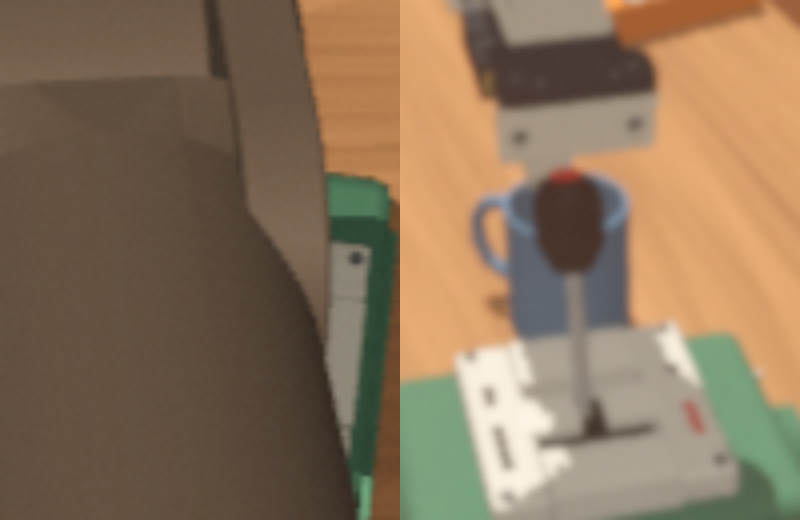

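In the side crop the stick stands at the crossover mouth (595,410), with fore ≈ 0.00, and the finger is behind it on the left. Now I'll push it across.

drive_tool(
  increments=[
    {"grip": 1,"tx": -0.005,"ty": -0.035,"tz": 0,"turn": 0},
    {"grip": 1,"tx": -0.008,"ty": -0.057,"tz": 0,"turn": 0},
    {"grip": 1,"tx": -0.011,"ty": -0.08,"tz": 0,"turn": 0},
    {"grip": 1,"tx": -0.014,"ty": -0.1,"tz": 0,"turn": 0},
    {"grip": 1,"tx": -0.017,"ty": -0.12,"tz": 0,"turn": 0},
    {"grip": 1,"tx": -0.02,"ty": -0.14,"tz": 0,"turn": 0},
    {"grip": 1,"tx": -0.0225,"ty": -0.16,"tz": 0,"turn": 0},
    {"grip": 1,"tx": -0.025,"ty": -0.18,"tz": 0,"turn": 0},
    {"grip": 1,"tx": -0.028,"ty": -0.2,"tz": 0,"turn": 0},
    {"grip": 1,"tx": -0.031,"ty": -0.22,"tz": 0,"turn": 0},
    {"grip": 1,"tx": -0.0345,"ty": -0.24,"tz": 0,"turn": 0},
    {"grip": 1,"tx": -0.0345,"ty": -0.24,"tz": 0,"turn": 0},
    {"grip": 1,"tx": -0.0345,"ty": -0.24,"tz": 0,"turn": 0},
  ],
)

```text
clock: 6.35
position: [0.556, -0.0522, 0.1832]
ee_rot: [-0.218, -3.129, -0.008]
force: [-0.3, -1.0, 0.1]
width: 0.006
```

```bash
python3 - <<'E'
from h import *
s=get_image("side");o=observe();print(o["clock"],o["force"],o["position"]);print(one(s))
cv2.imwrite("pics/c4.png",cv2.resize(s[145:275,260:360,::-1],(400,520)))
E
```

```text
6.4 [-0.91156448  0.39836352 -0.02425078] [ 0.55608806 -0.05185275  0.18323652]Traceback (most recent call last):
  File "<stdin>", line 2, in <module>
  File "h.py", line 27, in one
    b=max(blobs(s,(0,150,80),(8,255,255),box,8)[1],key=lambda b:b[1])[0]
      ~~~^^^^^^^^^^^^^^^^^^^^^^^^^^^^^^^^^^^^^^^^^^^^^^^^^^^^^^^^^^^^
ValueError: max() iterable argument is empty
```

```bash
sed -i '/^def one/,$ s/(0,150,80),(8,255,255),box,8/(0,150,45),(6,255,255),box,5/' h.py; python3 - <<'E'
from h import *
s=get_image("side");cv2.imwrite("pics/c4.png",cv2.resize(s[145:275,260:360,::-1],(400,520)))
try: print([b[:2] for b in blobs(s,(0,150,45),(6,255,255),(270,165,360,260),4)[1]],one(s))
except Exception as e: print(e)
E
```

```text
max() iterable argument is empty
```

View pics/c4.png

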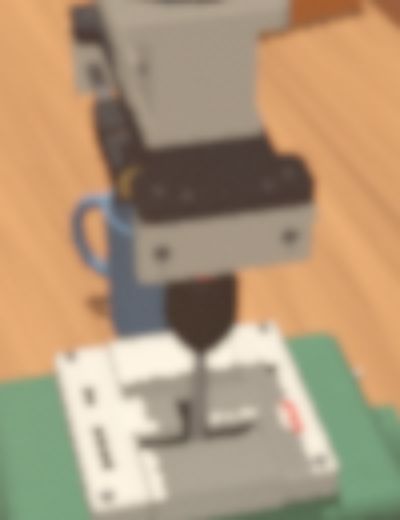

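The body nearly hides the disc. The stick at crop (197,437) is at the middle of the right slot, which runs from 137 to 255, but the TCP suggests across ≈ 0.19. I'll push 5 mm more, then retreat left and check.

drive_tool(
  increments=[
    {"grip": 1,"tx": -0.001,"ty": -0.007,"tz": 0,"turn": 0},
    {"grip": 1,"tx": -0.0015,"ty": -0.0125,"tz": 0,"turn": 0},
    {"grip": 1,"tx": -0.0015,"ty": -0.0125,"tz": 0,"turn": 0},
    {"grip": 1,"tx": -0.0015,"ty": -0.0125,"tz": 0,"turn": 0},
  ],
)

```text
clock: 6.85
position: [0.5555, -0.0565, 0.1832]
ee_rot: [-0.216, -3.13, -0.009]
force: [-0.3, 1.8, -1.0]
width: 0.004
```

drive_tool(
  increments=[
    {"grip": 1,"tx": 0.01,"ty": 0.07,"tz": 0,"turn": 0},
    {"grip": 1,"tx": 0.02,"ty": 0.14,"tz": 0,"turn": 0},
    {"grip": 1,"tx": 0.034,"ty": 0.24,"tz": 0,"turn": 0},
    {"grip": 1,"tx": 0.034,"ty": 0.24,"tz": 0,"turn": 0},
    {"grip": 1,"tx": 0.034,"ty": 0.24,"tz": 0,"turn": 0},
  ],
)

```text
clock: 7.35
position: [0.5691, 0.0403, 0.1831]
ee_rot: [-0.212, -3.13, -0.008]
force: [-0.3, -0.5, -0.3]
width: 0.003
```

```bash
python3 - <<'E'
from h import *
s=get_image("side");t=get_image("top");cv2.imwrite("pics/c5.png",np.hstack([cv2.resize(t[120:250,310:410,::-1],(400,520)),cv2.resize(s[145:275,260:360,::-1],(400,520))]))
o=observe();print(o["clock"],o["force"],o["position"],o["joints"].round(2))
print([b[:2] for b in blobs(s,(0,150,45),(6,255,255),(270,165,360,260),4)[1]]);print(one(s))
E
```

```text
7.45 [-0.29343352 -0.33427404 -0.66358476] [0.56900911 0.03812908 0.18320054] [-0.35  0.39  0.27  1.78 -0.13  0.99  1.4 ]
[(array([310.6, 212.3]), np.int32(56))]
(array([310.6, 212.3]), [(np.float64(0.002), np.float64(0.208)), (np.float64(0.252), np.float64(-1.402))], 'tcp gearbox mm', array([  0.6,  93.1, 163.2]))
```

View pics/c5.png

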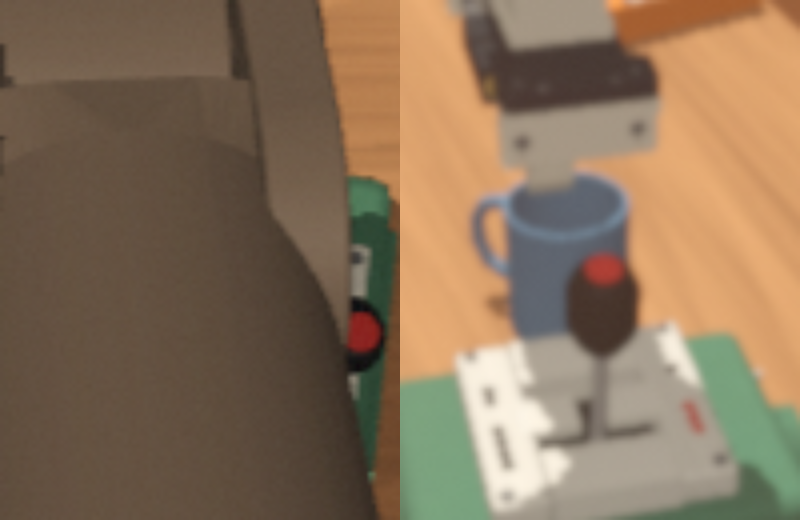

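Now across ≈ 0.21 and fore ≈ 0, and the stick is in the right slot at crop (600,430), with the disc at (603,270). I'll go round behind the knob.

drive_tool(
  increments=[
    {"grip": 1,"tx": -0.08,"ty": 0.011,"tz": 0,"turn": 0},
    {"grip": 1,"tx": -0.163,"ty": 0.023,"tz": 0,"turn": 0},
    {"grip": 1,"tx": -0.163,"ty": 0.023,"tz": -0.015,"turn": 0},
    {"grip": 1,"tx": -0.173,"ty": -0.05,"tz": -0.015,"turn": 0},
    {"grip": 1,"tx": -0.186,"ty": -0.14,"tz": -0.015,"turn": 0},
    {"grip": 1,"tx": -0.199,"ty": -0.23,"tz": -0.015,"turn": 0},
    {"grip": 1,"tx": -0.209,"ty": -0.301,"tz": -0.015,"turn": 0},
    {"grip": 1,"tx": -0.209,"ty": -0.301,"tz": -0.015,"turn": 0},
    {"grip": 1,"tx": -0.16,"ty": -0.308,"tz": -0.015,"turn": 0},
    {"grip": 1,"tx": -0.13,"ty": -0.3125,"tz": -0.015,"turn": 0},
    {"grip": 1,"tx": -0.13,"ty": -0.3125,"tz": -0.015,"turn": 0},
  ],
)

```text
clock: 8.55
position: [0.5187, -0.0872, 0.1771]
ee_rot: [-0.218, -3.13, -0.006]
force: [-0.1, 0.2, -1.1]
width: 0.002
```

```bash
python3 - <<'E'
from h import *
s=get_image("side");cv2.imwrite("pics/c6.png",cv2.resize(s[145:275,250:360,::-1],(440,520)))
o=observe();print(o["clock"],o["force"],(R.from_euler("z",-YAW).apply(o["position"]-C)*1e3).round(1))
try: print(one(s))
except Exception as e: print(e)
E
```

```text
8.6 [-0.18354181 -0.11114539 -0.56586717] [-33.1 -38.  156.9]
max() iterable argument is empty
```

View pics/c6.png

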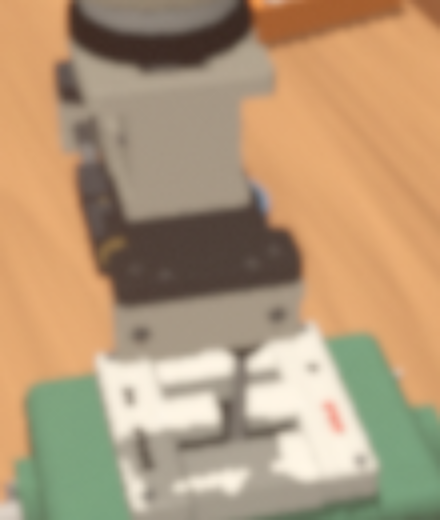

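The gripper body now covers the knob, but the stick at (238,430) is still at the crossover in the right slot. I'll push it forward.

drive_tool(
  increments=[
    {"grip": 1,"tx": 0.02,"ty": -0.003,"tz": 0,"turn": 0},
    {"grip": 1,"tx": 0.035,"ty": -0.005,"tz": 0,"turn": 0},
    {"grip": 1,"tx": 0.05,"ty": -0.007,"tz": 0,"turn": 0},
    {"grip": 1,"tx": 0.065,"ty": -0.009,"tz": 0,"turn": 0},
    {"grip": 1,"tx": 0.08,"ty": -0.011,"tz": 0,"turn": 0},
    {"grip": 1,"tx": 0.095,"ty": -0.013,"tz": 0,"turn": 0},
    {"grip": 1,"tx": 0.11,"ty": -0.0155,"tz": 0,"turn": 0},
    {"grip": 1,"tx": 0.124,"ty": -0.0175,"tz": 0,"turn": 0},
    {"grip": 1,"tx": 0.124,"ty": -0.0175,"tz": 0,"turn": 0},
  ],
)

```text
clock: 9.5
position: [0.5679, -0.094, 0.1768]
ee_rot: [-0.218, -3.13, -0.006]
force: [-2.1, 0.5, -1.3]
width: 0.003
```

drive_tool(
  increments=[
    {"grip": 1,"tx": 0.005,"ty": -0.0005,"tz": 0,"turn": 0},
    {"grip": 1,"tx": 0.005,"ty": -0.0005,"tz": 0,"turn": 0},
  ],
)

```text
clock: 9.7
position: [0.57, -0.0942, 0.1768]
ee_rot: [-0.218, -3.13, -0.006]
force: [-1.7, -0.3, -1.7]
width: 0.002
```

drive_tool(
  increments=[
    {"grip": 1,"tx": 0.005,"ty": -0.0005,"tz": 0,"turn": 0},
    {"grip": 1,"tx": 0.005,"ty": -0.0005,"tz": 0,"turn": 0},
  ],
)

```text
clock: 9.9
position: [0.5717, -0.0943, 0.1766]
ee_rot: [-0.218, -3.129, -0.006]
force: [-2.5, -0.5, -1.4]
width: 0.001
```

drive_tool(
  increments=[
    {"grip": 1,"tx": 0.005,"ty": -0.0005,"tz": 0,"turn": 0},
    {"grip": 1,"tx": 0.005,"ty": -0.0005,"tz": 0,"turn": 0},
  ],
)

```text
clock: 10.1
position: [0.5732, -0.0945, 0.1763]
ee_rot: [-0.218, -3.128, -0.007]
force: [-4.9, 1.5, -1.8]
width: 0.003
```

drive_tool(
  increments=[
    {"grip": 1,"tx": 0.005,"ty": -0.0005,"tz": 0,"turn": 0},
    {"grip": 1,"tx": 0.005,"ty": -0.0005,"tz": 0,"turn": 0},
  ],
)

```text
clock: 10.3
position: [0.5746, -0.0946, 0.1761]
ee_rot: [-0.218, -3.126, -0.007]
force: [-6.1, 1.2, -1.2]
width: 0.009
```

drive_tool(
  increments=[
    {"grip": 1,"tx": 0.005,"ty": -0.0005,"tz": 0,"turn": 0},
    {"grip": 1,"tx": 0.005,"ty": -0.0005,"tz": 0,"turn": 0},
  ],
)

```text
clock: 10.5
position: [0.5758, -0.0948, 0.1758]
ee_rot: [-0.218, -3.124, -0.007]
force: [-6.7, 0.7, 0.3]
width: 0.004
```

Force is rising and the tool is now lagging, which suggests the stop. I'll back off and look.

drive_tool(
  increments=[
    {"grip": 1,"tx": -0.1,"ty": 0.014,"tz": 0,"turn": 0},
    {"grip": 1,"tx": -0.2,"ty": 0.028,"tz": 0,"turn": 0},
    {"grip": 1,"tx": -0.25,"ty": 0.035,"tz": 0.05,"turn": 0},
    {"grip": 1,"tx": -0.28,"ty": 0.1,"tz": 0.15,"turn": 0},
    {"grip": 1,"tx": -0.28,"ty": 0.2,"tz": 0.25,"turn": 0},
    {"grip": 1,"tx": -0.28,"ty": 0.3,"tz": 0.3,"turn": 0},
    {"grip": 1,"tx": -0.28,"ty": 0.4,"tz": 0.3,"turn": 0},
    {"grip": 1,"tx": -0.28,"ty": 0.5,"tz": 0.3,"turn": 0},
    {"grip": 1,"tx": -0.28,"ty": 0.6,"tz": 0.3,"turn": 0},
    {"grip": 1,"tx": -0.28,"ty": 0.7,"tz": 0.3,"turn": 0},
    {"grip": 1,"tx": -0.28,"ty": 0.8,"tz": 0.3,"turn": 0},
    {"grip": 1,"tx": -0.28,"ty": 0.8,"tz": 0.3,"turn": 0},
  ],
)

```text
clock: 11.7
position: [0.4636, 0.232, 0.2962]
ee_rot: [-0.206, -3.127, -0.013]
force: [0.6, -0.7, -0.2]
width: 0.005
```

```bash
python3 - <<'E'
from h import *
s=get_image("side");t=get_image("top");cv2.imwrite("pics/c7.png",np.hstack([cv2.resize(t[145:275,310:410,::-1],(400,520)),cv2.resize(s[160:290,260:360,::-1],(400,520))]))
o=observe();print(o["clock"],o["force"],o["position"])
print(one(s));print(one(t,"top",(340,150,420,260)))
try: print(knob(t,s,YAW,C,(340,150,420,260)))
except Exception as e: print(e)
E
```

```text
11.8 [ 0.01266203 -0.32031035  0.13272708] [0.46444828 0.22642825 0.2961706 ]
(array([338.7, 211.1]), [(np.float64(0.261), np.float64(0.21)), (np.float64(0.593), np.float64(-1.286))], 'tcp gearbox mm', array([-129.2,  265. ,  276.2]))
(array([401.3, 173.3]), [(np.float64(0.265), np.float64(0.203)), (np.float64(0.634), np.float64(2.501))], 'tcp gearbox mm', array([-129.2,  265. ,  276.2]))
{'top': array([ 0.6032, -0.101 ,  0.2126]), 'gap': np.float64(0.0), 'len': np.float64(0.2039), 'fore': np.float64(0.267), 'across': np.float64(0.204), 'mid': array([ 0.5976, -0.0955,  0.19  ])}
```

View pics/c7.png

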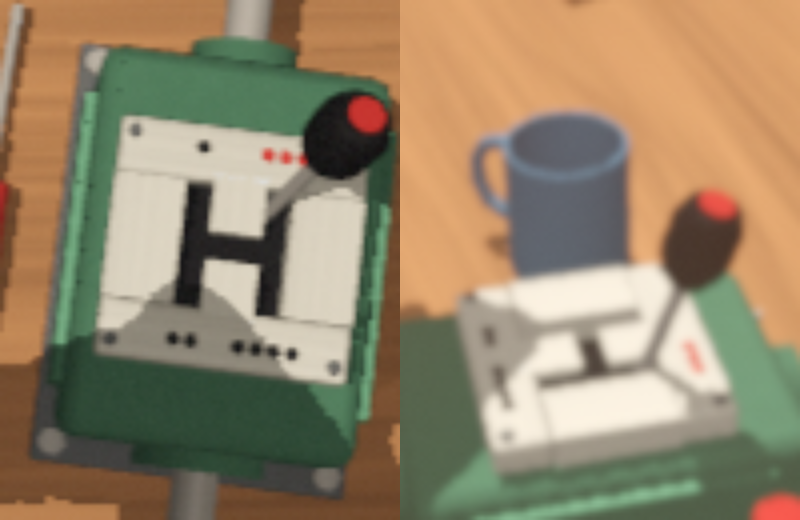

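The lever is home at the front end of the right slot, beside the red dots (crop (285,158)), with fore ≈ 0.267 against the 0.27 stop. I'll check that the loose items haven't moved, then hand in.

```bash
python3 - <<'E'
from h import *
t=get_image("top"); a=cv2.imread("pics/top0.png")[:,:,::-1].copy()
for n,lo,hi,box in [("mug",(100,80,30),(120,255,255),(225,150,290,215)),("driver",(0,150,60),(8,255,255),(290,180,318,240)),("botcap",(0,150,80),(8,255,255),(430,175,465,205)),("jarcap",(22,150,80),(35,255,255),(415,225,465,270))]:
    for im in(a,t): print(n,[b[:2] for b in blobs(im,lo,hi,box,60)[1]])
print(observe()["force"]); print(sign_off())
E
```

```text
mug [(array([257.7, 181.6]), np.int32(1326))]
mug [(array([257.5, 180. ]), np.int32(1014))]
driver [(array([302.9, 212.5]), np.int32(548))]
driver [(array([302.9, 212.5]), np.int32(548))]
botcap [(array([447.3, 189.9]), np.int32(140))]
botcap [(array([447.3, 189.9]), np.int32(138))]
jarcap [(array([439.5, 247.7]), np.int32(572))]
jarcap []
[ 0.46848295 -0.51332398  0.61343349]
the job is handed in; nothing more can be done
None
```

The gearbox is in third and the job is handed in, but my last check did not find the jar cap. With the fingers shut, I pushed the lever back from first to the crossover, across to the right, and forward to its stop. The force rose to about 7 N there. The knob was never taken between the fingers.

**Lever:** with the arm withdrawn, two views agreed (triangulation gap about 0 mm). They gave fore about 0.267 rad against the 0.27 stop, and across about 0.20–0.21 rad against the nominal 0.22. The stick stands at the front end of the slot with the three red dots. The robot is clear and its force reading is about zero.

**Loose items:**
- **Screwdriver and bottle cap:** unchanged to the pixel.
- **Mug:** its colour patch shifted about 1.6 pixels and came out smaller. I think this is the arm's shadow or partial cover.
- **Jar:** the colour mask did not find its yellow cap in the last top view. The arm or its shadow probably hid it, but I handed in without checking, so it is not confirmed. During the pushes the fingers never went below about 0.175 m, well above the 85 mm jar.

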